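# Right the fallen measuring stand

### The arm

A 6-joint arm with a two-finger parallel gripper is mounted at the origin on a cart in front of the work surface, level with it; the furniture and walls round the work are solid. World frame = base frame: x ahead of the robot, y to its left, z up, the work surface at z = 0. Lengths are in mm, angles in rad, forces in N, time in s.
With the tool pointing down it reaches from about 275 to 750 mm from the base axis. Payload 10.2 kg.
Tool frame: the origin (TCP) lies between the finger pads; the fingertips stand 17 mm ahead of it and the grasp point (between the pads) lies 2 mm behind it (tips_ahead is the distance from the TCP to the fingertips, in mm); z points along the fingers, y is the line along which they close (so a half turn about z gives the same grasp; the last joint's range is limited). The gripper opens to 85 mm and grips with 20 to 120 N. Pads are 22 mm wide; open, the fingers measure 114 mm over their backs; the gripper's body (76 mm by 85 mm) begins 54 mm behind the grasp point. The pads swing forward as they close: fully open they stand 13 mm farther back than shut.
Start: joints at [1.081, 0.313, 1.498, -0, 1.331, -0.223], TCP at [138.427, 506.428, 248.294] pointing down, gripper open.
Joint ranges: [-2.94, 2.94], [-0.97, 2.17], [0.19, 2.56], [-1.23, 4.37], [0.02, 3.11], [-2.88, 2.88]. Speed limits (rad/s): [2.39, 2.39, 3.01, 3.14, 3.14, 3.14].

### API

Orientations are given as a unit quaternion [w, x, y, z].
In Python, from rig import sense, capture, finish_job, boxes_of, tips_ahead gives the robot as it stands.
- The arm moves only by the tool drive_tool, never from a script. Its argument "commands" is text: rows parted by semicolons, each of 7 numbers parted by spaces: the shift along the world's x, y, z in units of 0.1 m (1.0 is 0.1 m), then the turn, a rotation vector about the world's x, y, z in units of pi/4 rad (1.0 is pi/4 rad), then the opening in per cent of the stroke, from 0 (shut) to 100 (fully open). A call has 1 to 20 rows; each row shifts and turns the commanded pose from where the row before left it; what a row does not reach is not made up. A row lasts 1/12 s, in which the tool goes at most 41.7 mm and 7.16 degrees, less where a joint would pass 70% of its speed; a pose out of reach is approached as far as the arm can. A call with a number of a shift or a turn outside -1 to 1 is refused whole. A call with a gripper value outside its range is refused whole. The fingers move at their own pace and stop on an object; "force" is the grip in N (left out, the last holds). Time passes only in rows, so rows that do not move let the fingers close. It gives the time, the measured TCP pose, the force, the opening and the grip force at its end, in the units of the state.
- sense(): the state, without advancing time (a new reading comes with each control period).
- capture(name): name is "scene" or "side" or "wrist"; returns a dict with "pixels" (384x512x3 uint8, blue, green, red), "fov_y" (degrees; the focal length in pixels is half the picture's height over the tangent of half this angle, whatever the lens; pixels are square), "cx", "cy" (the principal point, pixels), "position" and "attitude" of the camera in the world; the wrist camera has in their place "tool_from_camera" (4x4, takes a point from camera to tool coordinates, whose origin is the TCP and whose axes are the flange's). Camera axes: x right, y down, z forward; pixel columns grow to the right and rows downward; lengths in mm; the calibration is good to about 2 mm. A picture is of the moment at which its call begins: read the wrist's pose just before it. There is no depth.
- finish_job(): hands the job in; it is judged then, once.
Trained networks look in a picture, given as the dict that the camera call returned (one of the last four; its "shot" number tells which), for a name from the list of things; names that differ only in an ending like _2 or _b are one class to them, and where a whole thing is asked for, a point or a joint stands for the part that bears it (a point fixed in the world has none). Each returns a list of dicts, best first, with "confidence" (0 to 1); they miss things now and then, are a little off and sometimes report something else, mostly with a low value. They report only what shows in the picture. A call takes as long as a camera call.
- boxes_of(picture, name): "position" ([column, row] in pixels, amid what is visible of it).
The state is a dict: "time_s": time; "joints": joint angles; "dq": joint speeds; "tau": joint torques, N m; "eef_pos": TCP position; "ee_rot": TCP orientation; "force": force on the tool from outside, world axes, zero at the start; "wrist_torque": the same for the moment, N m; "grip_width": opening from 0.0 (shut) to 1.0 (fully open); "grip_force": force on a finger pad.
Only numpy, scipy, OpenCV 4.12 (cv2) and the standard library are available. Lean on these libraries where they do the work, as an engineer would, in place of code of your own. Each camera call takes 0.05 s, during which the arm holds its last target. There are 200 camera calls.

### The job

The little measuring stand has fallen over: tip it up again onto its blue square foot, near where it lies. Hold it by its column, letting the edge of the foot stay on the worktop as the pivot rather than lifting the whole stand into the air, lower the foot gently flat without letting it fall over or drop the last bit, and let go. Do not touch the pale, finely ground round plate at the column's other end with the robot, and leave the bottle, loupe, counter and screwdriver beside it where they are.

Things in the scene. Friction and masses are not known exactly. Their poses are not given: they have to be found in the camera images.
- stand: measuring stand lying on its side, about 0.47 kg (25 % less to 30 % more), 200 mm long: blue square foot 56x56x14 mm, steel column 18 mm thick, pale round anvil plate. Origin: centre of the foot's underside; x axis along the column from foot to anvil (level while it lies, straight up when it stands). It lies on a flat of the foot, the column's axis 28 mm above the table; centre of mass 45 mm from the underside
- stand_grip (a point): middle of the black ribbed rubber sleeve on the column, the place to hold: on the column's axis, 92 mm from the foot's underside; same axes as the stand. Sleeve 20 mm in diameter, 56 mm long (64 to 120 mm from the underside). Collars: 34 mm in diameter at 14 to 24 mm, 26 mm in diameter at 166 to 176 mm
- anvil: the pale round ground plate at the end of the column, 56 mm in diameter, 8 mm thick, 192 to 200 mm from the foot's underside, fixed to the stand; the origin is the centre of its outer (top) face. Not to be touched by the robot
- bottle: bystander: amber dropper bottle with a black top standing upright, 34 mm in diameter, 102 mm high; origin at the centre of its underside
- loupe: bystander: black stand loupe, 40 mm in diameter, 42 mm high; origin at the centre of its underside
- counter: bystander: pale grey hand counter with black keys lying flat, 105x48x22 mm; origin at the centre of its underside
- screwdriver: bystander: small red screwdriver lying flat, 146 mm long, 13 mm thick; origin at the centre of its underside

How it is judged:
By the outcome, as a careful person would: the job done as asked, in the order asked, and still so for the second after the job is handed in, with the robot touching nothing.
It also fails if it takes over 40 s, if anything falls off the work surface, if the arm or the gripper's body presses on something with over 40 N, if the wrist force passes 120 N, or if a joint passes its speed limit or range.

## Working session

There is one attempt and no reset: what is moved stays moved. The work goes in short steps, Python scripts to look and compute and a tool call to move; the robot and the scene stay as the last step left them, time stands still between calls to the robot, and variables do not carry over. Pictures are saved under pics/ and viewed, at most 12 in all, crops included, and the job is handed in when it is done.

Besides the shell and the picture viewer there is one more tool, called after "Emit:" in YAML: its name, and indented under it one key for each argument. drive_tool: Moves the arm, as the interface text tells. Shifts and turns lie within -1 to 1; 1 stands for 0.1 m of shift or pi/4 rad of turn. Its arguments: {"type":"object","properties":{"commands":{"type":"string"},"force":{"type":"number"}},"required":["commands"]}

```bash
mkdir -p pics; ls; cat > h.py <<'E'
import numpy as np, cv2
from rig import *
from scipy.spatial.transform import Rotation as R
def rot(a):
    a=np.array(a,float)
    return a if a.shape==(3,3) else R.from_quat(a,scalar_first=True).as_matrix()
def cam(p,s=None):
    f=p["pixels"].shape[0]/2/np.tan(np.radians(p["fov_y"])/2)
    if "position" in p: return f,np.array(p["position"]),rot(p["attitude"])
    T=np.array(p["tool_from_camera"]);Rt=rot(s["ee_rot"])
    return f,np.array(s["eef_pos"])+Rt@T[:3,3],Rt@T[:3,:3]
def ray(p,px,z,s=None):
    f,o,A=cam(p,s); d=A@np.array([(px[0]-p["cx"])/f,(px[1]-p["cy"])/f,1]); return o+d*(z-o[2])/d[2]
def proj(p,X,s=None):
    f,o,A=cam(p,s); c=A.T@(np.array(X,float)-o); return c[:2]/c[2]*f+[p["cx"],p["cy"]]
E
python3 - <<'E'
from h import *
s=sense();print(s)
ims=[]
for n in ["scene","side","wrist"]:
    p=capture(n); cv2.imwrite(f"pics/{n}0.png",p["pixels"]); ims.append(p["pixels"])
    print(n,{k:v for k,v in p.items() if k!="pixels"})
    for o,z in [("stand",28),("stand_grip",28),("anvil",28),("bottle",50),("loupe",20),("counter",11),("screwdriver",6)]:
        for b in boxes_of(p,o)[:2]:
            print(o,np.round(b["position"]),round(b["confidence"],2),np.round(ray(p,b["position"],z,s)))
E
```

```text
pics
{'time_s': 0.0, 'joints': array([ 1.08060307e+00,  3.13451157e-01,  1.49846811e+00, -9.34320296e-07,
        1.33099468e+00, -2.23373984e-01]), 'dq': array([5.80232338e-04, 4.45015870e-04, 1.03312198e-03, 5.98567049e-04,
       5.46100611e-06, 2.84828922e-04]), 'tau': array([ 8.26854966e-05, -4.12261641e+01, -2.59748411e+01, -8.49124513e-05,
        4.04350998e-03, -1.00661973e-05]), 'eef_pos': array([138.30416244, 506.20079112, 247.72279018]), 'ee_rot': array([-2.30314669e-04,  1.33014110e-01,  9.91113924e-01, -6.19203329e-04]), 'force': array([-0.33355698,  0.96398316, -0.40017779]), 'wrist_torque': array([ 0.02234755, -0.05112977, -0.0189772 ]), 'grip_force': 0.0, 'grip_width': 0.9960077158083728}
scene {'fov_y': 54.11399128611302, 'cx': 259.1853845209483, 'cy': 192.52400633207571, 'position': array([263.67576868, 444.88474824, 663.8483421 ]), 'attitude': array([ 0.08652778, -0.19206445,  0.9077442 , -0.36280112]), 'shot': 1}
stand [264. 216.] 0.73 [485. -45.  28.]
stand_grip [266. 212.] 0.78 [486. -56.  28.]
anvil [252. 248.] 0.78 [473.  45.  28.]
bottle [205. 182.] 0.86 [64
[... 394 characters left out ...]
213.] 0.88 [490. -80.  28.]
stand_grip [234. 212.] 0.71 [492. -75.  28.]
anvil [191. 185.] 0.6 [474.  69.  28.]
bottle [295. 184.] 0.63 [639. -90.  50.]
loupe [234. 266.] 0.97 [ 403. -207.   20.]
counter [323. 220.] 0.63 [ 640. -183.   11.]
wrist {'fov_y': 62.683393439261486, 'cx': 249.7609720867751, 'cy': 193.23295113937644, 'tool_from_camera': array([[ 2.53893880e-04, -9.53607784e-01, -3.01051706e-01,
         7.61871622e+01],
       [ 9.99999881e-01,  1.16451246e-04,  4.74486715e-04,
         1.26423496e+00],
       [-4.17416379e-04, -3.01051791e-01,  9.53607700e-01,
        -1.25211062e+02],
       [ 0.00000000e+00,  0.00000000e+00,  0.00000000e+00,
         1.00000000e+00]]), 'shot': 3}
```

View pics/scene0.png

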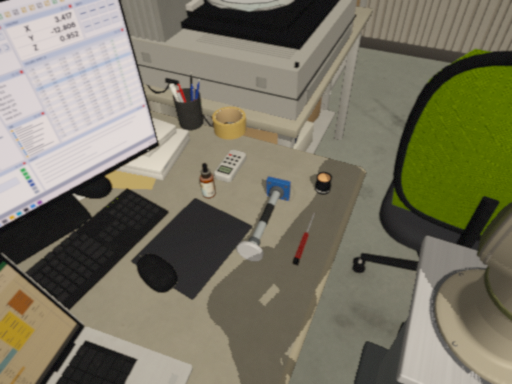

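View pics/wrist0.png

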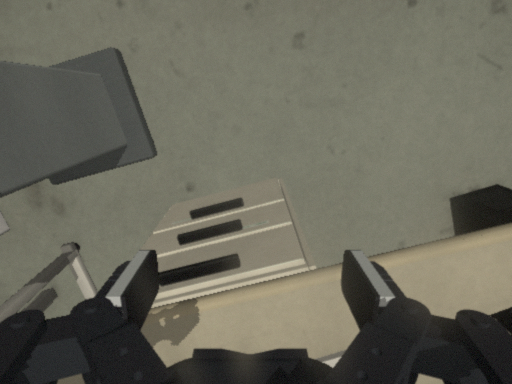

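The scene view shows the stand with its foot at about (278,188) and its anvil at (250,250). The screwdriver is at (303,240), the loupe at (323,182) and the bottle at (206,182). The wrist view doesn't show the stand yet. I'll go above the sleeve and turn the gripper across the column.

Emit:
drive_tool:
  commands: "0.21 -0.35 0 0 0 -0.104 100;0.21 -0.35 0 0 0 -0.104 100;0.21 -0.35 0 0 0 -0.104 100;0.21 -0.35 0 0 0 -0.104 100;0.21 -0.35 0 0 0 -0.104 100;0.21 -0.35 0 0 0 -0.104 100;0.21 -0.35 0 0 0 -0.104 100;0.21 -0.35 0 0 0 -0.104 100;0.21 -0.35 0 0 0 -0.104 100;0.21 -0.35 0 0 0 -0.104 100;0.21 -0.35 0 0 0 -0.104 100;0.21 -0.35 0 0 0 -0.104 100;0.21 -0.35 0 0 0 -0.104 100;0.21 -0.35 0 0 0 -0.104 100;0.21 -0.35 0 0 0 -0.104 100;0.21 -0.35 0 0 0 -0.104 100;0 0 0 0 0 0 100"

```text
time_s: 2.62
eef_pos: [476.7, -58.8, 247.8]
ee_rot: [0.001, 0.711, 0.703, -0.0]
force: [-0.0, 0.7, -0.3]
grip_width: 1.001
grip_force: 0.0
```

```bash
python3 - <<'E'
from h import *
s=sense();print(s["eef_pos"],s["joints"],rot(s["ee_rot"]).round(3).tolist())
p=capture("wrist"); cv2.imwrite("pics/w1.png",p["pixels"])
for o,z in [("stand",28),("stand_grip",28),("anvil",28),("bottle",50),("loupe",20),("counter",11),("screwdriver",6)]:
    for b in boxes_of(p,o)[:1]:
        print(o,np.round(b["position"]),round(b["confidence"],2),np.round(ray(p,b["position"],z,s)))
E
```

```text
[476.69724073 -58.75698352 247.76644739] [-3.66666271e-01  2.14276781e-01  1.62781729e+00 -1.10135498e-03
  1.29850422e+00 -3.54414154e-01] [[0.012, 1.0, 0.001], [1.0, -0.012, -0.001], [-0.001, 0.001, -1.0]]
stand [252. 158.] 0.69 [481. -49.  28.]
stand_grip [253. 160.] 0.73 [481. -51.  28.]
anvil [245.  58.] 0.69 [475.  53.  28.]
bottle [408. 185.] 0.81 [646. -76.  50.]
loupe [190. 277.] 0.97 [ 399. -204.   20.]
counter [382. 242.] 0.76 [ 645. -162.   11.]
screwdriver [171. 126.] 0.85 [388. -15.   6.]
```

View pics/w1.png

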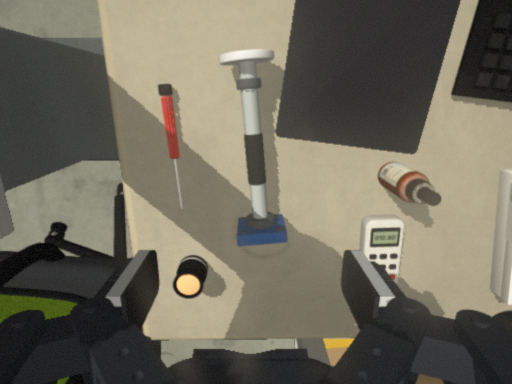

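The wrist view shows the stand lying along the world y axis. The sleeve runs from (249,135) to (258,184), the upper collar is at (248,83) and the blue foot is around (262,231). I'll fit the axis from these.

```bash
python3 - <<'E'
from h import *
from scipy.optimize import least_squares
p=None
s=sense(); p=capture("wrist"); im=p["pixels"].astype(int); b,g,r=im[...,0],im[...,1],im[...,2]
# sleeve: dark pixels within window
m=(im.max(2)<75).astype(np.uint8); w=np.zeros_like(m); w[125:195,238:270]=1; m&=w
n,l,st,c=cv2.connectedComponentsWithStats(m); i=1+np.argmax(st[1:,4]); print("sleeve",st[i],c[i])
ys,xs=np.where(l==i); pts=[[xs[ys==y].mean(),y] for y in range(st[i][1]+2,st[i][1]+st[i][3]-2)]
W=np.array([ray(p,q,28,s) for q in pts]); 
print("axis pts",W[0].round(1),W[-1].round(1)); d=np.polyfit(W[:,1],W[:,0],1); print("x=",d)
mb=((b-r>50)&(b>70)).astype(np.uint8); n,l,st,c=cv2.connectedComponentsWithStats(mb); i=1+np.argmax(st[1:,4]); print("foot",st[i],c[i])
x0,y0,ww,hh=st[i][:4]
# top face of the lying foot at z=56; near lower edge
yy,xx=np.where(l==i)
for q in [(x0,y0),(x0+ww,y0),(x0,y0+hh),(x0+ww,y0+hh)]: print(q,"z56",ray(p,q,56,s).round(1),"z0",ray(p,q,0,s).round(1))
u=np.array([d[0],1])/np.hypot(d[0],1); print("u",u)
for gy in (-75,-65,-60,-55,-50,-45):
    G=np.array([np.polyval(d,gy),gy,28]); U=np.array([*u,0])
    print(gy,G.round(1),[proj(p,G+U*k,s).round(1).tolist() for k in (28,-28,-92+14)], proj(p,G-92*U+[0,0,28],s).round(1))
E
```

```text
sleeve [248 140  20  50 742] [257.87466307 165.25471698]
axis pts [484.9 -24.8  28. ] [486.7 -76.1  28. ]
x= [-6.90519488e-02  4.81104033e+02]
foot [244 239  39  10 293] [263.4778157  243.46416382]
(np.int32(244), np.int32(239)) z56 [ 469.  -127.9   56. ] z0 [ 468.  -154.8    0. ]
(np.int32(283), np.int32(239)) z56 [ 512.2 -128.    56. ] z0 [ 518.8 -154.9    0. ]
(np.int32(244), np.int32(249)) z56 [ 469.  -140.2   56. ] z0 [ 467.9 -169.3    0. ]
(np.int32(283), np.int32(249)) z56 [ 512.6 -140.2   56. ] z0 [ 519.2 -169.4    0. ]
u [-0.06888791  0.99762441]
-75 [486.3 -75.   28. ] [[257.7, 162.0], [260.6, 209.0], [263.1, 247.6]] [264.8 269.9]
-65 [485.6 -65.   28. ] [[257.1, 153.1], [260.1, 200.9], [262.6, 240.1]] [264.3 262.2]
-60 [485.2 -60.   28. ] [[256.8, 148.6], [259.9, 196.8], [262.4, 236.3]] [264.1 258.2]
-55 [484.9 -55.   28. ] [[256.5, 144.0], [259.6, 192.7], [262.1, 232.5]] [263.8 254.3]
-50 [484.6 -50.   28. ] [[256.2, 139.5], [259.3, 188.5], [261.9, 228.6]] [263.6 250.3]
-45 [484.2 -45.   28. ] [[255.9, 134.8], [259.1, 184.3], [261.6, 224.8]] [263.3 246.2]
```

```bash
python3 - <<'E'
from h import *
s=sense(); p=capture("wrist"); im=p["pixels"]
print(s["eef_pos"])
x0,y0,k=190,40,4
c=cv2.resize(im[y0:y0+215,x0:x0+130],None,fx=k*0.68,fy=k*0.68,interpolation=cv2.INTER_CUBIC); k*=0.68
G=np.array([481.3,-49.5,28]); U=np.array([-0.069,.9976,0]); V=np.array([.9976,.069,0])
def L(a,b,col):
    a,b=[tuple(int(t) for t in (proj(p,q,s)-[x0,y0]+.5)*k) for q in (a,b)]; cv2.line(c,a,b,col,1)
for a in (-28,28):
    L(G+U*a-V*10,G+U*a+V*10,(0,255,255))
for a in (-92,-78):
    L(G+U*a-V*28+[0,0,28],G+U*a+V*28+[0,0,28],(0,255,0))
for a in (100,108): L(G+U*a-V*28,G+U*a+V*28,(255,0,255))
for v in(-10,10): L(G-U*78+V*v,G+U*100+V*v,(0,0,255))
cv2.imwrite("pics/o1.png",c); print(c.shape)
E
```

```text
[474.24344994 -52.82864026 248.56741999]
(585, 354, 3)
```

View pics/o1.png

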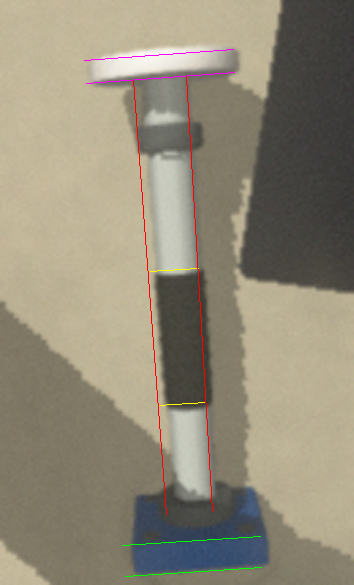

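The overlay fits to about 2 mm. That puts the grip at about (482.5, −50, 28) with the axis along (−0.078, 0.997). Next I tilt the tool 30° towards the anvil side and hover.

Emit:
drive_tool:
  commands: "0.045 0 0 0 0 0.115 100;0 0.086 -0.16 -0.111 -0.009 0 100;0 0.086 -0.16 -0.111 -0.009 0 100;0 0.086 -0.16 -0.111 -0.009 0 100;0 0.086 -0.16 -0.111 -0.009 0 100;0 0.086 -0.16 -0.111 -0.009 0 100;0 0.086 -0.16 -0.111 -0.009 0 100;0 0 0 0 0 0 100;0 0 0 0 0 0 100;0 0 0 0 0 0 100"

```text
time_s: 3.95
eef_pos: [479.4, -2.2, 153.3]
ee_rot: [0.19, 0.653, 0.712, -0.176]
force: [0.5, -0.7, 0.2]
grip_width: 1.003
grip_force: 0.0
```

```bash
python3 - <<'E'
from h import *
s=sense(); p=capture("wrist"); im=p["pixels"].copy()
print(s["eef_pos"],s["joints"].round(2)); print(rot(s["ee_rot"]).round(3)); print(tips_ahead)
G=np.array([482.5,-50,28]); U=np.array([-0.078,.997,0]); V=np.array([.997,.078,0])
def L(a,b,col):
    a,b=[tuple(int(t) for t in proj(p,q,s)+.5) for q in (a,b)]; cv2.line(im,a,b,col,1)
for a in (-28,28): L(G+U*a-V*10,G+U*a+V*10,(0,255,255))
for a in (-92,-78): L(G+U*a-V*28+[0,0,28],G+U*a+V*28+[0,0,28],(0,255,0))
for v in(-10,10): L(G-U*78+V*v,G+U*40+V*v,(0,0,255))
cv2.imwrite("pics/o2.png",im)
E
```

```text
[479.42544426  -2.22356481 153.26029194] [ 0.    0.37  1.78 -0.62  1.04  0.25]
[[-0.076  0.996  0.041]
 [ 0.863  0.087 -0.498]
 [-0.5   -0.002 -0.866]]
17.0
```

View pics/o2.png

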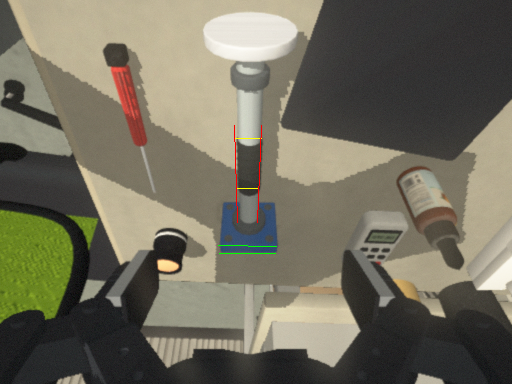

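The overlay agrees once I allow for the sleeve's top edge sitting at z = 38, so the grip is at about (482, −48, 28). Approaching along the tool axis.

Emit:
drive_tool:
  commands: "0 0.03 -0.2 0 0 0 100;-0.01 0 -0.2 0 0 0 100;0.04 -0.05 -0.087 0 0 0 100;0 -0.05 -0.087 0 0 0 100;0 -0.05 -0.087 0 0 0 100;0 -0.05 -0.087 0 0 0 100;0 -0.05 -0.087 0 0 0 100;0 -0.05 -0.087 0 0 0 100;0 -0.05 -0.087 0 0 0 100;0 -0.05 -0.087 0 0 0 100;0 -0.05 -0.087 0 0 0 100;0 -0.05 -0.087 0 0 0 100;0 0 0 0 0 0 100;0 0 0 0 0 0 100;0 0 0 0 0 0 100"

```text
time_s: 5.25
eef_pos: [482.1, -48.9, 25.5]
ee_rot: [0.19, 0.652, 0.712, -0.176]
force: [0.2, 0.2, 0.8]
grip_width: 1.0
grip_force: 0.0
```

```bash
python3 - <<'E'
from h import *
s=sense(); print(s["eef_pos"],s["force"]); print(rot(s["ee_rot"]).round(3))
p=capture("wrist"); a=capture("side")
cv2.imwrite("pics/c3.png",np.hstack([cv2.resize(p["pixels"],(400,300)),cv2.resize(a["pixels"][100:292,130:386],(400,300))]))
E
```

```text
[482.12559176 -48.91321044  25.4910327 ] [0.165456   0.17124425 0.75611287]
[[-0.076  0.996  0.041]
 [ 0.862  0.087 -0.499]
 [-0.501 -0.003 -0.865]]
```

View pics/c3.png

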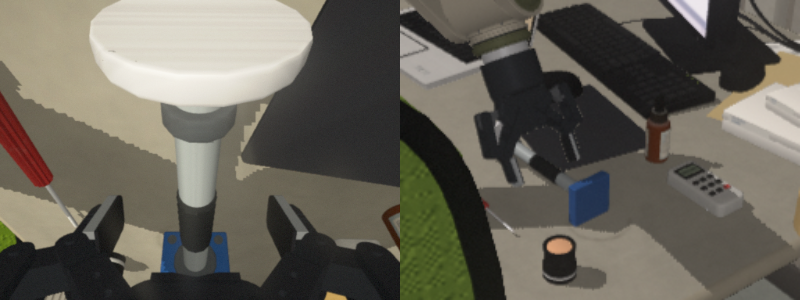

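The wrist crop shows the column centred between the open pads and the anvil well clear. Closing now.

Emit:
drive_tool:
  commands: "0 0 0.008 0 0 0 40;0 0 0 0 0 0 40;0 0 0 0 0 0 20;0 0 0 0 0 0 0;0 0 0 0 0 0 0;0 0 0 0 0 0 0;0 0 0 0 0 0 0;0 0 0 0 0 0 0;0 0 0 0 0 0 0;0 0 0 0 0 0 0"
  force: 70

```text
time_s: 6.18
eef_pos: [481.9, -48.9, 26.3]
ee_rot: [0.19, 0.652, 0.712, -0.176]
force: [-2.3, 3.4, 5.9]
grip_width: 0.215
grip_force: 68.1
```

```bash
python3 - <<'E'
import numpy as np
t=np.radians(np.arange(0,91,4.5)); A=91*np.cos(t)-26.3*np.sin(t); Z=91*np.sin(t)+26.3*np.cos(t)
for i in range(20):
    a,z=A[i+1]-A[i],Z[i+1]-Z[i]
    print(4.5*(i+1),f"{-.078*a/100:.3f} {.997*a/100:.3f} {z/100:.3f} 0.1 0.008 0 0;")
E
```

```text
4.5 0.002 -0.023 0.071 0.1 0.008 0 0;
9.0 0.002 -0.029 0.069 0.1 0.008 0 0;
13.5 0.003 -0.034 0.066 0.1 0.008 0 0;
18.0 0.003 -0.039 0.063 0.1 0.008 0 0;
22.5 0.003 -0.044 0.060 0.1 0.008 0 0;
27.0 0.004 -0.049 0.056 0.1 0.008 0 0;
31.5 0.004 -0.053 0.052 0.1 0.008 0 0;
36.0 0.004 -0.057 0.048 0.1 0.008 0 0;
40.5 0.005 -0.060 0.043 0.1 0.008 0 0;
45.0 0.005 -0.063 0.038 0.1 0.008 0 0;
49.5 0.005 -0.066 0.033 0.1 0.008 0 0;
54.0 0.005 -0.069 0.028 0.1 0.008 0 0;
58.5 0.006 -0.071 0.023 0.1 0.008 0 0;
63.0 0.006 -0.072 0.017 0.1 0.008 0 0;
67.5 0.006 -0.073 0.011 0.1 0.008 0 0;
72.0 0.006 -0.074 0.005 0.1 0.008 0 0;
76.5 0.006 -0.074 -0.000 0.1 0.008 0 0;
81.0 0.006 -0.074 -0.006 0.1 0.008 0 0;
85.5 0.006 -0.073 -0.012 0.1 0.008 0 0;
90.0 0.006 -0.072 -0.018 0.1 0.008 0 0;
```

Doing each 4.5° as two half rows, so it moves slowly.

Emit:
drive_tool:
  commands: "0.001 -0.011 0.036 0.05 0.004 0 0;0.001 -0.012 0.035 0.05 0.004 0 0;0.001 -0.014 0.035 0.05 0.004 0 0;0.001 -0.015 0.034 0.05 0.004 0 0;0.001 -0.017 0.033 0.05 0.004 0 0;0.002 -0.017 0.033 0.05 0.004 0 0;0.001 -0.019 0.032 0.05 0.004 0 0;0.002 -0.020 0.031 0.05 0.004 0 0;0 0 0 0 0 0 0;0 0 0 0 0 0 0"

```text
time_s: 7.02
eef_pos: [483.1, -61.7, 53.1]
ee_rot: [0.077, 0.672, 0.733, -0.071]
force: [0.4, 1.5, 1.6]
grip_width: 0.215
grip_force: 68.6
```

```bash
python3 - <<'E'
from h import *
s=sense(); print(s["eef_pos"],s["force"],s["wrist_torque"],s["joints"].round(2)); print(rot(s["ee_rot"]).round(3))
E
```

```text
[483.10330349 -61.70927736  53.09077684] [0.42403709 1.48253722 1.5902238 ] [ 0.10630741 -0.15119707  0.04607787] [-0.27  0.49  1.85 -0.29  0.75 -0.15]
[[-0.084  0.996  0.018]
 [ 0.974  0.086 -0.208]
 [-0.209 -0.    -0.978]]
```

Emit:
drive_tool:
  commands: "0.002 -0.022 0.030 0.05 0.004 0 0;0.001 -0.022 0.030 0.05 0.004 0 0;0.002 -0.024 0.028 0.05 0.004 0 0;0.002 -0.025 0.028 0.05 0.004 0 0;0.002 -0.026 0.026 0.05 0.004 0 0;0.002 -0.027 0.026 0.05 0.004 0 0;0.002 -0.028 0.024 0.05 0.004 0 0;0.002 -0.029 0.024 0.05 0.004 0 0;0.002 -0.030 0.022 0.05 0.004 0 0;0.003 -0.030 0.021 0.05 0.004 0 0;0.002 -0.031 0.019 0.05 0.004 0 0;0.003 -0.032 0.019 0.05 0.004 0 0;0 0 0 0 0 0 0;0 0 0 0 0 0 0"

```text
time_s: 8.18
eef_pos: [485.8, -93.6, 83.7]
ee_rot: [-0.096, 0.67, 0.731, 0.09]
force: [-1.7, 5.5, 18.0]
grip_width: 0.214
grip_force: 70.1
```

```bash
python3 - <<'E'
from h import *
s=sense(); print(s["eef_pos"],s["force"],s["wrist_torque"],s["joints"].round(2)); print(rot(s["ee_rot"]).round(3))
p=capture("wrist"); a=capture("side")
cv2.imwrite("pics/c4.png",np.hstack([cv2.resize(p["pixels"],(400,300)),cv2.resize(a["pixels"][100:292,130:386],(400,300))]))
E
```

```text
[485.7799069  -93.64866357  83.74242632] [-1.70030126  5.51401126 17.97165933] [1.11169229 0.19695018 0.05722542] [-0.53  0.5   1.73  0.24  1.08 -0.75]
[[-0.084  0.996 -0.02 ]
 [ 0.962  0.086  0.259]
 [ 0.26   0.002 -0.966]]
```

View pics/c4.png

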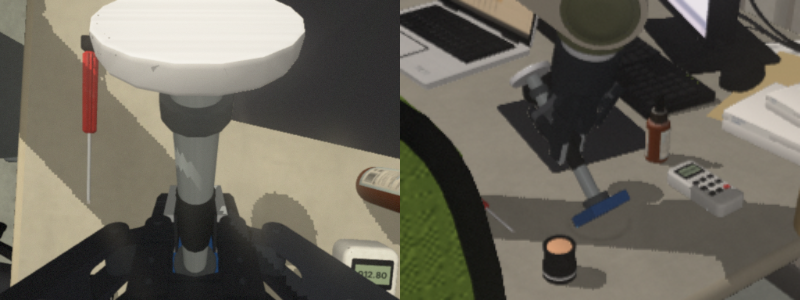

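The side crop shows the stand at about 45° with its lower edge on the table. The force is 18 N, so it is pressing a little; I'll ease it up slightly.

Emit:
drive_tool:
  commands: "0 0 0.01 0 0 0 0;0 0 0 0 0 0 0;0 0 0 0 0 0 0"

```text
time_s: 8.53
eef_pos: [485.6, -93.8, 84.0]
ee_rot: [-0.096, 0.67, 0.731, 0.089]
force: [-0.5, 2.1, 9.2]
grip_width: 0.211
grip_force: 69.2
```

Emit:
drive_tool:
  commands: "0.002 -0.033 0.021 0.05 0.004 0 0;0.003 -0.033 0.018 0.05 0.004 0 0;0.002 -0.034 0.016 0.05 0.004 0 0;0.003 -0.035 0.014 0.05 0.004 0 0;0.003 -0.035 0.013 0.05 0.004 0 0;0.003 -0.036 0.012 0.05 0.004 0 0;0.003 -0.036 0.010 0.05 0.004 0 0;0.003 -0.036 0.009 0.05 0.004 0 0;0 0 0 0 0 0 0;0 0 0 0 0 0 0"

```text
time_s: 9.37
eef_pos: [487.9, -122.2, 95.3]
ee_rot: [-0.209, 0.648, 0.706, 0.194]
force: [0.4, -0.2, 10.2]
grip_width: 0.209
grip_force: 69.8
```

```bash
python3 - <<'E'
from h import *
s=sense(); print(s["eef_pos"],s["force"],s["wrist_torque"],s["joints"].round(2)); print(rot(s["ee_rot"]).round(3))
E
```

```text
[ 487.85072641 -122.18032524   95.34640751] [ 0.43901975 -0.21759456 10.20375043] [ 0.42264719 -0.05636289 -0.02062361] [-0.68  0.6   1.6   0.42  1.37 -0.94]
[[-0.073  0.996 -0.044]
 [ 0.835  0.085  0.544]
 [ 0.546  0.003 -0.838]]
```

Emit:
drive_tool:
  commands: "0.003 -0.036 0.011 0.05 0.004 0 0;0.003 -0.037 0.006 0.05 0.004 0 0;0.003 -0.037 0.004 0.05 0.004 0 0;0.003 -0.037 0.002 0.05 0.004 0 0;0.003 -0.037 0.001 0.05 0.004 0 0;0.003 -0.037 0 0.05 0.004 0 0;0.003 -0.037 -0.001 0.05 0.004 0 0;0.003 -0.037 -0.002 0.05 0.004 0 0;0 0 0 0 0 0 0;0 0 0 0 0 0 0"

```text
time_s: 10.2
eef_pos: [490.2, -151.9, 97.1]
ee_rot: [-0.316, 0.61, 0.665, 0.294]
force: [1.1, -2.3, 7.1]
grip_width: 0.211
grip_force: 69.8
```

```bash
python3 - <<'E'
from h import *
s=sense(); print(s["eef_pos"],s["force"],s["wrist_torque"],s["joints"].round(2)); print(rot(s["ee_rot"]).round(3))
p=capture("scene"); a=capture("side")
cv2.imwrite("pics/c5.png",np.hstack([cv2.resize(p["pixels"][130:280,180:380],(400,300)),cv2.resize(a["pixels"][130:280,130:330],(400,300),interpolation=cv2.INTER_CUBIC)]))
E
```

```text
[ 490.16306174 -151.94479346   97.07992206] [ 1.14197425 -2.28929104  7.12924121] [ 0.16716347 -0.13570219 -0.12810892] [-0.78  0.76  1.46  0.53  1.66 -1.03]
[[-0.056  0.996 -0.062]
 [ 0.625  0.084  0.776]
 [ 0.779  0.004 -0.627]]
```

View pics/c5.png

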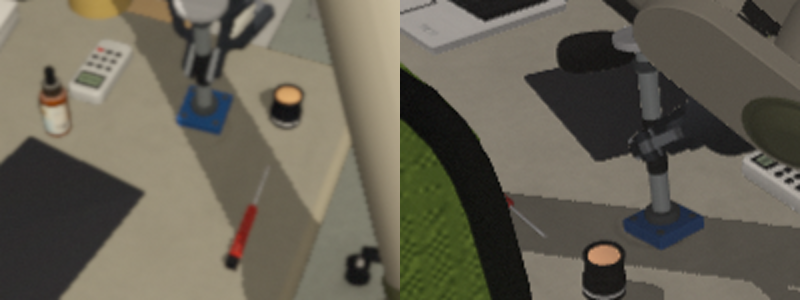

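The crops show the foot nearly flat and everything beside it where it was. Now the last 9°, slowly.

Emit:
drive_tool:
  commands: "0.002 -0.018 -0.002 0.025 0.002 0 0;0.001 -0.018 -0.002 0.025 0.002 0 0;0.002 -0.018 -0.003 0.025 0.002 0 0;0.001 -0.018 -0.003 0.025 0.002 0 0;0.002 -0.018 -0.003 0.025 0.002 0 0;0.001 -0.018 -0.004 0.025 0.002 0 0;0 0 0 0 0 0 0;0 0 0 0 0 0 0"

```text
time_s: 10.97
eef_pos: [491.1, -162.8, 95.3]
ee_rot: [-0.355, 0.592, 0.645, 0.33]
force: [1.2, -4.6, 7.3]
grip_width: 0.214
grip_force: 69.8
```

```bash
python3 - <<'E'
from h import *
s=sense(); print(s["eef_pos"],s["force"],s["wrist_torque"],s["joints"].round(2)); print(rot(s["ee_rot"]).round(3))
E
```

```text
[ 491.05687608 -162.81366808   95.34278229] [ 1.23532636 -4.55546494  7.25946558] [-0.02801346 -0.12828275 -0.08825434] [-0.81  0.83  1.4   0.57  1.76 -1.05]
[[-0.048  0.997 -0.067]
 [ 0.529  0.083  0.845]
 [ 0.847  0.005 -0.531]]
```

Emit:
drive_tool:
  commands: "0.001 -0.009 -0.002 0.012 0.001 0 0;0.001 -0.009 -0.002 0.012 0.001 0 0;0.001 -0.009 -0.003 0.012 0.001 0 0;0 0 0 0 0 0 0;0 0 0 0 0 0 0"

```text
time_s: 11.38
eef_pos: [491.3, -165.4, 94.7]
ee_rot: [-0.364, 0.587, 0.64, 0.338]
force: [2.2, -5.0, 7.5]
grip_width: 0.209
grip_force: 69.8
```

```bash
python3 - <<'E'
from h import *
s=sense(); print(s["eef_pos"],s["force"],s["wrist_torque"]); print(rot(s["ee_rot"]).round(3))
p=capture("side"); im=p["pixels"]; q=boxes_of(p,"stand")[:1]; print(q)
c=cv2.resize(im[130:270,200:350],None,fx=4,fy=4,interpolation=cv2.INTER_CUBIC)
for dx in (0,):
  for b in [(491,-160)]:
    a0,a1=[tuple(int(t) for t in (proj(p,[*b,z])-[200,130]+.5)*4) for z in (0,200)]; cv2.line(c,a0,a1,(0,0,255),1)
cv2.imwrite("pics/s6.png",c)
E
```

```text
[ 491.34979375 -165.42842749   94.73946531] [ 2.17028611 -4.98242533  7.54457996] [-0.01342234 -0.13265566 -0.17264936]
[[-0.046  0.997 -0.069]
 [ 0.505  0.083  0.859]
 [ 0.862  0.005 -0.507]]
[{'position': [259.7, 234.9], 'confidence': 0.92}]
```

View pics/s6.png

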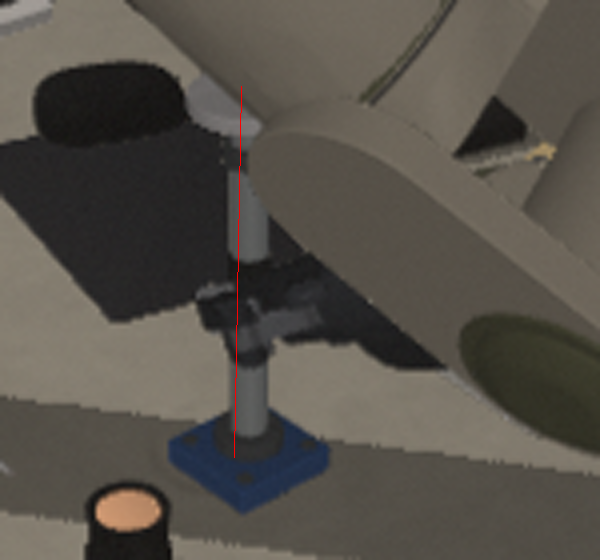

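The column still leans about 1–2° in the side view, so the foot isn't quite flat. I'll turn on in small steps and watch the moment.

Emit:
drive_tool:
  commands: "0.001 -0.008 -0.003 0.011 0.001 0 0;0.001 -0.008 -0.003 0.011 0.001 0 0;0 0 0 0 0 0 0;0 0 0 0 0 0 0"

```text
time_s: 11.82
eef_pos: [491.6, -167.0, 94.3]
ee_rot: [-0.369, 0.584, 0.636, 0.343]
force: [2.2, -5.5, 10.0]
grip_width: 0.215
grip_force: 69.8
```

```bash
python3 -c "
from h import *
s=sense(); print(s['eef_pos'],s['force'],s['wrist_torque'],rot(s['ee_rot'])[2].round(3))"
```

```text
[ 491.59372482 -167.02625015   94.33283098] [ 2.19613224 -5.48403314  9.97135305] [ 0.13674647 -0.01569926 -0.18707332] [ 0.871  0.005 -0.492]
```

Emit:
drive_tool:
  commands: "0.001 -0.008 -0.003 0.011 0.001 0 0;0.001 -0.008 -0.003 0.011 0.001 0 0;0 0 0 0 0 0 0;0 0 0 0 0 0 0"

```text
time_s: 12.15
eef_pos: [491.7, -167.8, 94.4]
ee_rot: [-0.376, 0.58, 0.633, 0.349]
force: [1.0, 1.3, 12.7]
grip_width: 0.209
grip_force: 69.2
```

```bash
python3 -c "
from h import *
s=sense(); print(s['eef_pos'],s['force'],s['wrist_torque'],rot(s['ee_rot'])[2].round(3))"
```

```text
[ 491.71569315 -167.77718641   94.35653532] [ 1.01002231  1.29560434 12.72909057] [ 1.00024885  0.0694258  -0.16655463] [ 0.88   0.005 -0.474]
```

The moment jumped to 1 N m and z stopped falling, so the foot is flat. I'll relax the small overturn before releasing.

Emit:
drive_tool:
  commands: "0 0.002 0 -0.009 -0.001 0 0;0 0 0.004 0 0 0 0;0 0 0 0 0 0 0;0 0 0 0 0 0 0"

```text
time_s: 12.48
eef_pos: [491.7, -167.5, 94.3]
ee_rot: [-0.373, 0.582, 0.634, 0.346]
force: [0.9, 0.4, 9.4]
grip_width: 0.211
grip_force: 69.2
```

```bash
python3 -c "
from h import *
s=sense(); print(s['eef_pos'],s['force'],s['wrist_torque'],rot(s['ee_rot']).round(3))"
```

```text
[ 491.70494983 -167.54283198   94.30606069] [0.92061017 0.36526353 9.44818655] [ 0.61590488 -0.06977894 -0.2070834 ] [[-0.045  0.996 -0.071]
 [ 0.479  0.084  0.874]
 [ 0.876  0.005 -0.481]]
```

Emit:
drive_tool:
  commands: "0 0 0.003 0 0 0 0;0 0 0.003 -0.003 0 0 0;0 0 0 0 0 0 0;0 0 0 0 0 0 0;0 0 0 0 0 0 22;0 0 0 0 0 0 24;0 0 0 0 0 0 26;0 0 0 0 0 0 28;0 0 0 0 0 0 32;0 0 0 0 0 0 36;0 0 0 0 0 0 40;0 0 0 0 0 0 50;0 0 0 0 0 0 60;0 0 0 0 0 0 70;0 0 0 0 0 0 85;0 0 0 0 0 0 100;0 0 0 0 0 0 100;0 0 0 0 0 0 100"
  force: 20

```text
time_s: 13.98
eef_pos: [491.6, -167.9, 94.5]
ee_rot: [-0.372, 0.582, 0.635, 0.346]
force: [0.1, -0.4, 0.3]
grip_width: 0.997
grip_force: 0.0
```

```bash
python3 - <<'E'
from h import *
s=sense(); print(s["eef_pos"],s["force"],s["wrist_torque"],s["joints"].round(2))
w=capture("wrist"); p=capture("side")
c=cv2.resize(p["pixels"][130:280,180:380],(400,300),interpolation=cv2.INTER_CUBIC)
cv2.imwrite("pics/c7.png",np.hstack([cv2.resize(w["pixels"],(400,300)),c]))
E
```

```text
[ 491.63493831 -167.89706696   94.50735156] [ 0.147593   -0.43578275  0.31473274] [-0.3842937   0.02341579 -0.0069366 ] [-0.82  0.86  1.38  0.59  1.81 -1.05]
```

View pics/c7.png

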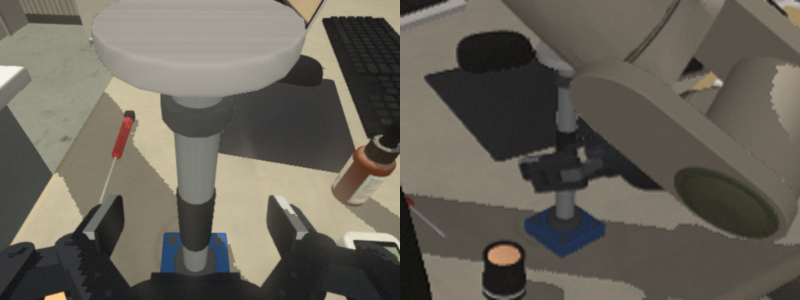

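The stand is upright on its foot and the pads are free. Backing out along the tool axis.

Emit:
drive_tool:
  commands: "0.007 -0.087 0.048 0 0 0 100;0.007 -0.087 0.048 0 0 0 100;0.007 -0.087 0.048 0 0 0 100;0.007 -0.087 0.048 0 0 0 100;0.007 -0.087 0.048 0 0 0 100;0.007 -0.087 0.048 0 0 0 100;0.007 -0.087 0.048 0 0 0 100;0.007 -0.087 0.048 0 0 0 100;0.007 -0.087 0.048 0 0 0 100;0 0 0 0 0 0 100;0 0 0 0 0 0 100;0 0 0 0 0 0 100"

```text
time_s: 15.08
eef_pos: [497.8, -245.9, 137.5]
ee_rot: [-0.372, 0.582, 0.635, 0.346]
force: [-0.7, 1.0, -0.9]
grip_width: 0.998
grip_force: 0.0
```

```bash
python3 - <<'E'
from h import *
s=sense(); print(s["eef_pos"],s["force"])
w=capture("scene"); p=capture("side")
c=cv2.resize(p["pixels"][130:280,180:380],(400,300),interpolation=cv2.INTER_CUBIC)
cv2.imwrite("pics/c8.png",np.hstack([cv2.resize(w["pixels"][130:280,180:380],(400,300)),c]))
E
```

```text
[ 497.83328742 -245.90083356  137.4623546 ] [-0.70520208  1.02537361 -0.91290153]
```

View pics/c8.png

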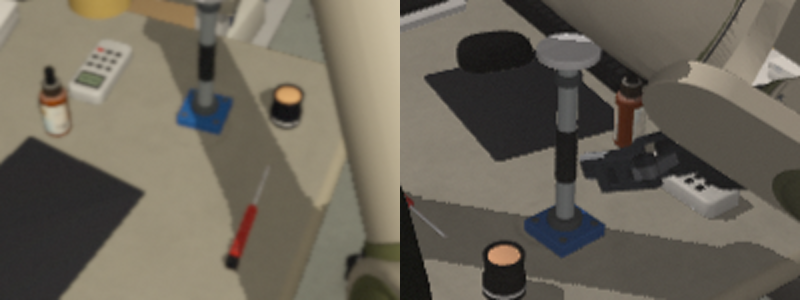

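The stand is upright, the gripper is clear and the bystanders have not moved.

```bash
python3 -c "from rig import *; print(finish_job())"
```

```text
the job is handed in; nothing more can be done
None
```

The stand is upright on its blue foot near where it lay and the gripper is clear of it; I saw no sign of touching the anvil plate or moving the things beside it, and handed the job in at about 15 s.

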